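# Gauge the widest clasp blank in the bench caliper

### The job

Take the widest of the three brass clasp blanks from the tray, change grip on it (the dark mat is free for that), and lay it flat on the bench caliper's bed so that its width lies between anvil and jaw (first slide the jaw open if it is in the way). Then slide the jaw gently shut by its upright grip until the blank is pinched against the anvil and the sprung tip is pushed about half way (5 mm) in, never fully, and let go. Leave everything else where it is.

Things in the scene. Friction and masses are not known exactly. Their poses are not given: they have to be found in the camera images.
- caliper: steel bench caliper screwed to the counter, 210 mm long. Bed: a bar 38 mm wide along its x axis, top 15 mm up. Origin: on the counter under the middle of the fixed anvil's face (x = 0); the anvil, 28 mm wide (y), 50 mm tall, is at x -18 to 0 mm. The blank goes on the bed at x > 0, its width along x, its length along y (ends overhang), centred on y = 0. The jaw is farther along +x
- anvil: the caliper's fixed anvil, a steel plate standing on its bed, 18 x 28 x 50 mm; same origin and axes as the caliper
- jaw (a joint): sliding jaw: clear gap in m between anvil face and tip face while the tip is out; 0 shut, 0.046 fully open; starts anywhere from 0.018. About 11 N to slide, stays where it is left. With a part clamped, gap value = part width minus how far the tip is pushed in
- tip (a joint): sprung tip on the front of the jaw: how far it is pushed in, in m; 0 out, 0.010 fully in (2 N to start, 10 N fully in). A steel pad 24 mm wide, 18 mm tall, on a brass stem whose visible length shrinks from 11 to 1 mm as it goes in
- tip_face (a point): middle of the tip's pad face, which looks at the anvil; 27 mm above the counter
- jaw_grip (a point): grip point on the jaw's upright handle, a dark square post 18 x 18 mm (sides along the caliper's axes) from 47 to 80 mm above the counter; the point is on its axis, 66 mm up, 46 mm behind (+x of) the tip face with the tip out. Below it is the jaw's aluminium block, 50 mm wide (y), 46 mm long, top 47 mm up, its front 16 mm behind the tip face
- tray: dark wooden open tray fixed to the counter, 260 mm long (its x axis), 61 mm wide, 30 mm high, walls and floor 4 mm thick. Origin: centre of its underside. It holds the three blanks side by side about 74 mm apart along x
- blank_c: the widest of three stepped brass clasp blanks lying in the tray in any order: a bar 30 mm wide (x), 48 mm long (y), 20 mm high, with a low boss 22 x 30 mm, 4 mm high, on top. Origin: centre of its underside, z up. In the tray its x axis runs along the tray; its ends are 2 to 3 mm from the long walls
- blank_b: the middle one of three stepped brass clasp blanks lying in the tray in any order: a bar 24 mm wide (x), 48 mm long (y), 20 mm high, with a low boss 16 x 30 mm, 4 mm high, on top. Origin: centre of its underside, z up. In the tray its x axis runs along the tray; its ends are 2 to 3 mm from the long walls
- blank_a: the narrowest of three stepped brass clasp blanks lying in the tray in any order: a bar 18 mm wide (x), 48 mm long (y), 20 mm high, with a low boss 10 x 30 mm, 4 mm high, on top. Origin: centre of its underside, z up. In the tray its x axis runs along the tray; its ends are 2 to 3 mm from the long walls
- mat: dark rubber mat fixed to the counter, 120 x 90 mm, 4 mm thick, empty: a place to put the blank down and regrip it. Origin: centre of its underside
- bangle: brass bangle lying flat, 68 mm across, 9 mm high; not to be moved
- cup: brass cup, 68 mm across, 75 mm high; not to be moved
- jar: amber glass jar, 48 mm across, 65 mm high; not to be moved
- screwdriver: screwdriver, 150 mm long, lying near the robot on its left; not to be moved
- bowl: copper bowl, 100 mm across, 40 mm high; not to be moved
- finial: turned brass finial, 40 mm across, 50 mm high; not to be moved
There are look-alikes about, which are no part of the job. Leave any purple or red look-alike of the blank_c alone.

How it is judged:
By the outcome, as a careful person would: the job done as asked, in the order asked, and still so for the second after the job is handed in, with the robot touching nothing.
It also fails if it takes over 64 s, if anything falls off the work surface, if the arm or the gripper's body presses on something with over 40 N, if the wrist force passes 120 N, or if a joint passes its speed limit or range.

### The arm

A 7-joint arm with a two-finger parallel gripper is mounted at the origin on the work surface. World frame = base frame: x ahead of the robot, y to its left, z up, the work surface at z = 0. Lengths are in m, angles in rad, forces in N, time in s.
With the tool pointing down it reaches from about 0.4 to 0.875 m from the base axis. Payload 4.4 kg.
Tool frame: the origin (TCP) lies at the very end of the fingers, on their centre line; the grasp point (between the pads) lies behind it (grasp_offset is the z of the grasp point in the tool frame, in m); z points along the fingers, y is the line along which they close (so a half turn about z gives the same grasp; the last joint's range is limited). The gripper opens to 85 mm and grips with 20 to 120 N. Pads are 22 mm wide; open, the fingers measure 114 mm over their backs; the gripper's body (76 mm by 85 mm) begins 54 mm behind the grasp point. The pads swing forward as they close: fully open they stand 13 mm farther back than shut.
Start: joints at [-1.359, 0.628, 0.038, 1.517, -0.027, 0.996, -0.02], TCP at [0.178, 0.625, 0.231] pointing down, gripper open.
Joint ranges: [-3.06, 3.06], [-0.37, 2.12], [-1.25, 1.32], [0.18, 2.47], [-1.1, 4.24], [0.23, 1.98], [-2.94, 2.94]. Speed limits (rad/s): [2.57, 2.57, 3.14, 3.14, 3.14, 3.14, 3.14].

### API

Orientations are given as a unit quaternion [w, x, y, z].
In Python, from cell import sense, grab_frame, hand_in, masks_of, tip_of, grasp_offset gives the robot as it stands.
- The arm moves only by the tool servo_tool, never from a script. Its argument "plan" is a list of rows, each an object with "translation": the shift along the tool's x, y, z scaled (see below), a list of three; "turn": the turn, a rotation vector about the tool's x, y, z scaled (see below), a list of three. A call has 1 to 20 rows; each row is the pose to reach, as a shift and turn from the pose commanded when the call began, along the tool's axes at that moment; what a row does not reach only later rows make up. The controller multiplies each number of a shift by 0.1 m and each number of a turn by 60 degrees. A row lasts 1/8 s, in which the tool goes at most 62.5 mm and 10.7 degrees, less where a joint would pass 70% of its speed; a pose out of reach is approached as far as the arm can. A call with a number of a shift or a turn outside -1 to 1 is refused whole. A call with a gripper value outside its range is refused whole. "grip" is the finger opening in mm, from 0 to 85.4, set as the call begins (left out, the last holds). The fingers move at their own pace and stop on an object; "grip_force" is the grip in N (left out, the last holds). Time passes only in rows, so rows that repeat a pose let the fingers close. It gives the time, the measured TCP pose, the force, the opening and the grip force at its end, in the units of the state.
- sense(): the state, without advancing time (a new reading comes with each control period).
- grab_frame(name): name is "scene" or "side" or "wrist"; returns a dict with "img" (420x560x3 uint8, blue, green, red), "range_z" (420x560 float32, m along the optical axis (not along the pixel's ray), 0 where there is no reading), "mtx" (3x3 intrinsics, pixels), "k1" (the pictures are not rectified: a ray, as slopes to the right and down, at radius r is drawn at 1 + k1 r^2 times it, then the intrinsics apply), "world_to_cam" (4x4, takes a point from world to camera coordinates). Camera axes: x right, y down, z forward; pixel columns grow to the right and rows downward; lengths in m; the calibration is good to about 2 mm. A picture is of the moment at which its call begins.
- hand_in(): hands the job in; it is judged then, once.
Trained networks look in a picture, given as the dict that the camera call returned (one of the last four; its "shot" number tells which), for a name from the list of things; names that differ only in an ending like _2 or _b are one class to them, and where a whole thing is asked for, a point or a joint stands for the part that bears it (a point fixed in the world has none). Each returns a list of dicts, best first, with "confidence" (0 to 1); they miss things now and then, are a little off and sometimes report something else, mostly with a low value. They report only what shows in the picture. A call takes as long as a camera call. They do not tell look-alikes from the thing itself.
- masks_of(picture, target): "mask" (420x560 bool, what is visible of it) and "extent" ([centre column, centre row, width, height] in pixels, round what is visible of it).
- tip_of(picture, target): "xy" ([column, row] in pixels: a listed point, or the origin of a listed thing).
The state is a dict: "t": time; "q": joint angles; "qvel": joint speeds; "joint_efforts": joint torques, N m; "position": TCP position; "tcp_rot": TCP orientation; "contact_force": force on the tool from outside, world axes, zero at the start; "wrist_torque": the same for the moment, N m; "gripper_width": finger opening in m; "grip_force": force on a finger pad.
Only numpy, scipy, OpenCV 4.12 (cv2) and the standard library are available. Lean on these libraries where they do the work, as an engineer would, in place of code of your own. Each camera call takes 0.05 s, during which the arm holds its last target. There are 200 camera calls.

## Working session

There is one attempt and no reset: what is moved stays moved. The work goes in short steps, Python scripts to look and compute and a tool call to move; the robot and the scene stay as the last step left them, time stands still between calls to the robot, and variables do not carry over. Pictures are saved under pics/ and viewed, at most 10 in all, crops included, and the job is handed in when it is done.

Besides the shell and the picture viewer there is one more tool, called after "Request:" by a JSON object that holds its "op" and its "data", one argument or row to a line. servo_tool: Moves the arm, as the interface text tells. Shifts and turns lie within -1 to 1; 1 stands for 0.1 m of shift or 60 degrees of turn. Its arguments: {"type":"object","properties":{"plan":{"type":"array"},"grip":{"type":"number"},"grip_force":{"type":"number"}},"required":["plan"]}

```bash
ls; mkdir -p pics; cat > h.py <<'E'
import numpy as np, cv2
from cell import *
from scipy.spatial.transform import Rotation as R
def rays(p,uv):
    K=p["mtx"];uv=np.atleast_2d(uv).astype(float)
    d=np.c_[(uv[:,0]-K[0,2])/K[0,0],(uv[:,1]-K[1,2])/K[1,1]];s=d.copy()
    for _ in range(20): s=d/(1+p["k1"]*(s**2).sum(1,keepdims=True))
    return s
def at_z(p,uv,z):
    T=np.linalg.inv(p["world_to_cam"]);d=np.c_[rays(p,uv),np.ones(len(np.atleast_2d(uv)))]@T[:3,:3].T
    o=T[:3,3];return o+d*((z-o[2])/d[:,2])[:,None]
def cloud(p,mask):
    v,u=np.nonzero(mask&(p["range_z"]>0));z=p["range_z"][v,u]
    c=np.c_[rays(p,np.c_[u,v])*z[:,None],z];T=np.linalg.inv(p["world_to_cam"])
    return c@T[:3,:3].T+T[:3,3]
def proj(p,X):
    c=np.atleast_2d(X)@p["world_to_cam"][:3,:3].T+p["world_to_cam"][:3,3]
    s=c[:,:2]/c[:,2:];s=s*(1+p["k1"]*(s**2).sum(1,keepdims=True))
    return s*[p["mtx"][0,0],p["mtx"][1,1]]+[p["mtx"][0,2],p["mtx"][1,2]]
E
python3 - <<'E'
from h import *
s=sense();print({k:np.round(v,3).tolist() for k,v in s.items()},grasp_offset)
a=grab_frame("scene");b=grab_frame("side")
cv2.imwrite("pics/scene.png",a["img"]);cv2.imwrite("pics/side.png",b["img"])
for n,p in(("scene",a),("side",b)):
    print(n,"campos",np.linalg.inv(p["world_to_cam"])[:3,3].round(3),p["k1"])
    for t in["caliper","jaw_grip","tip_face","tray","blank_c","mat","anvil"]:
        for d in tip_of(p,t)[:5]: print(t,np.round(d["xy"],1),round(d["confidence"],2))
        for d in masks_of(p,t)[:5]:
            c=cloud(p,d["mask"]);print("  mask",np.round(d["extent"]),round(d["confidence"],2),np.median(c,0).round(3) if len(c) else None)
E
```

```text
pics
{'t': 0.0, 'q': [-1.359, 0.629, 0.038, 1.518, -0.027, 0.996, -0.02], 'qvel': [-0.0, -0.001, -0.0, -0.002, 0.0, -0.001, 0.0], 'joint_efforts': [0.0, -56.341, 1.226, -19.344, 0.011, 0.01, -0.0], 'position': [0.178, 0.624, 0.23], 'tcp_rot': [-0.0, 0.138, 0.99, -0.001], 'contact_force': [0.307, -0.214, -0.158], 'wrist_torque': [-0.061, 0.051, 0.074], 'grip_force': 0.0, 'gripper_width': 0.085} -0.0187
scene campos [ 1.41  -0.832  0.774] 0.046922935411857304
caliper [403.4 224.3] 0.69
caliper [328.6 219.8] 0.58
  mask [341. 209.  55.  41.] 0.64 [0.565 0.16  0.019]
jaw_grip [342.7 189.7] 0.86
  mask [343. 203.  25.  32.] 0.75 [0.561 0.175 0.035]
  mask [230. 267.  62.  66.] 0.59 [ 0.567 -0.255  0.014]
tip_face [335.  211.7] 0.43
tray [226.7 270. ] 0.72
  mask [229. 267.  62.  67.] 0.77 [ 0.571 -0.254  0.014]
blank_c [197.8 332.3] 0.72
blank_c [172.7 274.9] 0.67
blank_c [228.8 266.2] 0.56
blank_c [203.1 299.9] 0.52
blank_c [240.9 281.3] 0.49
  mask [196. 330.  22.  17.] 0.91 [ 0.695 -0.442  0.018]
  mask [241. 280.  22.  20.] 0.71 [ 0.631 -0.265  0.022]
  mask [230. 264.  20.  12.] 0.62
[... 564 characters left out ...]
.58 [0.548 0.192 0.046]
  mask [260. 284.  28.  62.] 0.21 [0.546 0.199 0.019]
tray [274.1 194.8] 0.6
  mask [276. 193.  73.  28.] 0.95 [ 0.538 -0.245  0.017]
  mask [260. 277.  17.  27.] 0.59 [0.547 0.193 0.046]
blank_c [263.8 173.4] 0.66
blank_c [298.3 179. ] 0.63
blank_c [274.6 193.7] 0.6
blank_c [297.2 198.3] 0.57
blank_c [256.2 189.4] 0.53
  mask [246. 161.  15.  12.] 0.69 [ 0.684 -0.427  0.017]
  mask [279. 189.   7.   9.] 0.52 [ 0.544 -0.251  0.025]
  mask [296. 192.   9.   2.] 0.42 [ 0.477 -0.235  0.026]
mat [278.5 237. ] 0.94
  mask [279. 238.  40.  23.] 0.76 [ 0.517 -0.022  0.005]
anvil [257.  264.6] 0.64
anvil [349.1 337. ] 0.27
  mask [258. 258.  12.  14.] 0.61 [0.565 0.111 0.043]
```

```bash
python3 - <<'E'
import cv2
a=cv2.imread("pics/scene.png")[160:360,140:420];b=cv2.imread("pics/side.png")[140:340,180:400]
a=cv2.resize(a,None,fx=2.8,fy=2.8,interpolation=cv2.INTER_CUBIC);b=cv2.resize(b,None,fx=3,fy=3,interpolation=cv2.INTER_CUBIC)
cv2.imwrite("pics/a.png",a);cv2.imwrite("pics/b.png",b[:600])
E
```

```text
(no output)
```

View pics/a.png

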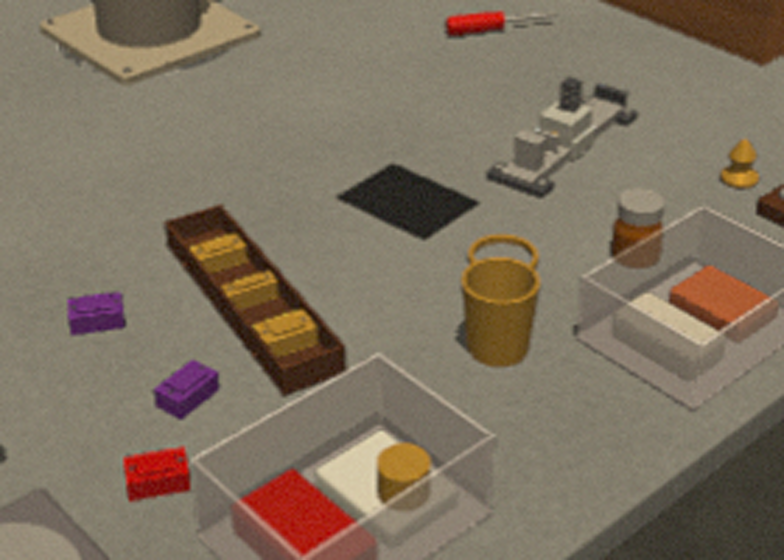

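View pics/b.png

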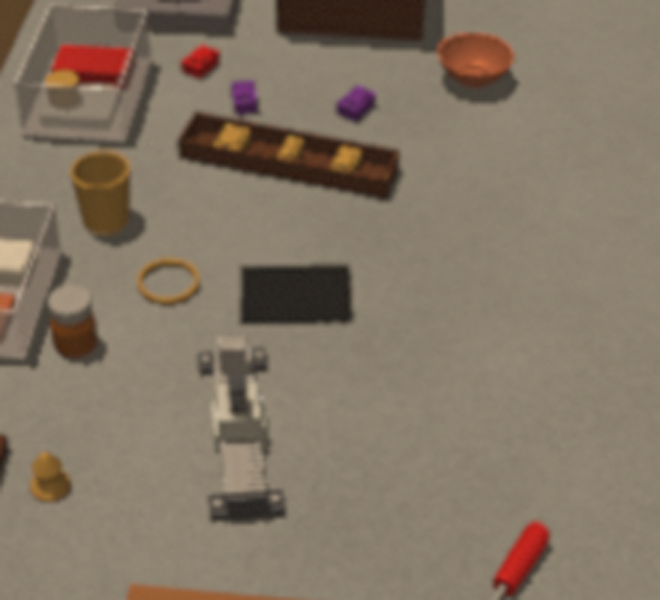

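Candidates (scene pixels): brass in the tray at (218,249), (229,263) and (242,278). The look-alikes are purple at (174,272) and (207,299), and red at (196,329). The brass blank at (242,278), at the tray's near end, looks widest; I'll confirm that with the wrist camera. The caliper lies on the way, so I'll look at it first.

Request:
{"op": "servo_tool", "data": {
  "plan": [
    {"translation": [-0.5, -0.34, 0], "turn": [0, 0, 0]},
    {"translation": [-1, -0.67, 0], "turn": [0, 0, 0]}
  ]
}}

```text
t: 1.75
position: [0.2565, 0.5324, 0.2311]
tcp_rot: [0.0, 0.138, 0.99, 0.0]
contact_force: [1.8, 0.4, -0.3]
gripper_width: 0.0854
grip_force: 0.0
```

Request:
{"op": "servo_tool", "data": {
  "plan": [
    {"translation": [-0.5, -0.34, 0], "turn": [0, 0, 0]},
    {"translation": [-1, -0.67, 0], "turn": [0, 0, 0]}
  ]
}}

```text
t: 2.0
position: [0.335, 0.4399, 0.2316]
tcp_rot: [0.0, 0.138, 0.99, 0.0]
contact_force: [0.6, 0.3, -0.4]
gripper_width: 0.0853
grip_force: 0.0
```

Request:
{"op": "servo_tool", "data": {
  "plan": [
    {"translation": [-0.5, -0.34, 0], "turn": [0, 0, 0]},
    {"translation": [-1, -0.67, 0], "turn": [0, 0, 0]}
  ]
}}

```text
t: 2.25
position: [0.4128, 0.3481, 0.2316]
tcp_rot: [0.0, 0.138, 0.99, 0.0]
contact_force: [0.6, -0.2, 0.4]
gripper_width: 0.0854
grip_force: 0.0
```

Request:
{"op": "servo_tool", "data": {
  "plan": [
    {"translation": [-0.5, -0.34, 0], "turn": [0, 0, 0]},
    {"translation": [-1, -0.67, 0], "turn": [0, 0, 0]},
    {"translation": [-1, -0.67, 0], "turn": [0, 0, 0]}
  ]
}}

```text
t: 2.62
position: [0.4934, 0.2517, 0.2315]
tcp_rot: [0.001, 0.144, 0.99, -0.001]
contact_force: [-0.3, -0.3, -0.3]
gripper_width: 0.0854
grip_force: 0.0
```

```bash
python3 - <<'E'
from h import *
s=sense();print(s["t"],s["position"],s["tcp_rot"],s["q"])
p=grab_frame("wrist");cv2.imwrite("pics/w1.png",p["img"])
T=np.linalg.inv(p["world_to_cam"]);print(T.round(3))
for t in["caliper","jaw_grip","tip_face","anvil"]:
    for d in tip_of(p,t)[:3]: print(t,np.round(d["xy"],1),round(d["confidence"],2))
E
```

```text
2.625 [0.49335243 0.25170043 0.23151861] [ 0.00147476  0.14359486  0.9896348  -0.00113852] [-0.56422344  0.48932591  0.05860121  1.791256   -0.03154838  0.8610226
  0.79066232]
[[ 0.284  0.91   0.303  0.416]
 [ 0.959 -0.269 -0.092  0.275]
 [-0.002  0.316 -0.949  0.374]
 [ 0.     0.     0.     1.   ]]
caliper [186. 261.] 0.81
jaw_grip [229.7 262.9] 0.6
tip_face [201.1 261.3] 0.61
anvil [185.9 262.1] 0.74
anvil [ 81.3 411.8] 0.47
```

View pics/w1.png

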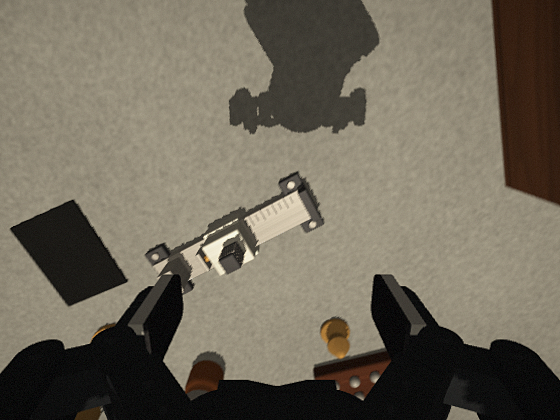

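The wrist view shows the caliper with its anvil at about (178,270), post at (232,255) and far end at (300,200). The gap is small. I'll measure with the depth image.

```bash
cat > cal.py <<'E'
from h import *
def meas(p,c=(0.56,0.17),r=0.15):
    P=cloud(p,np.ones((420,560),bool));P=P[np.hypot(P[:,0]-c[0],P[:,1]-c[1])<r]
    bed=P[(P[:,2]>.011)&(P[:,2]<.0185)];top=P[(P[:,2]>.074)&(P[:,2]<.085)];
    rect=cv2.minAreaRect((P[(P[:,2]>.01)&(P[:,2]<.09)][:,:2]*1000).astype(np.float32))
    print("rect all",np.round(rect[0],1),np.round(rect[1],1),round(rect[2],2))
    for n,lo,hi in(("bed",.011,.0185),("mid45-53",.045,.053),("top",.074,.085)):
        Q=P[(P[:,2]>lo)&(P[:,2]<hi)]
        if len(Q)>5:
            rr=cv2.minAreaRect((Q[:,:2]*1000).astype(np.float32));print(n,len(Q),Q.mean(0).round(4),np.median(Q[:,2]).round(4),np.round(rr[0],1),np.round(rr[1],1),round(rr[2],1))
    return P
E
python3 - <<'E'
from cal import *
p=grab_frame("wrist");meas(p)
a=grab_frame("scene");meas(a)
E
```

```text
rect all [550.2 179. ] [ 68.8 210.3] 12.14
bed 3027 [0.5418 0.2026 0.0151] 0.0153 [549.7 179.5] [ 68.3 208.9] 12.1
mid45-53 890 [0.5454 0.1748 0.0474] 0.0473 [556.4 148.6] [ 39.8 106.4] 11.9
top 341 [0.5476 0.1859 0.0795] 0.0801 [548.7 185.1] [18.3 18.9] 9.3
rect all [557.  178.8] [ 66.7 221.9] 11.78
bed 218 [0.5616 0.1728 0.0139] 0.0135 [553.7 177.8] [ 65. 209.] 13.3
mid45-53 95 [0.5615 0.1445 0.0473] 0.0468 [562.5 146.1] [ 42.1 106.9] 14.0
top 24 [0.554  0.1838 0.0769] 0.0767 [552.6 185.1] [18.8 20.3] 22.0
```

Request:
{"op": "servo_tool", "data": {
  "plan": [
    {"translation": [-0.36, -0.24, 0.15], "turn": [0, 0, -0.17]},
    {"translation": [-0.72, -0.48, 0.3], "turn": [0, 0, -0.34]},
    {"translation": [-0.72, -0.48, 0.3], "turn": [0, 0, -0.51]},
    {"translation": [-0.72, -0.48, 0.3], "turn": [0, 0, -0.68]},
    {"translation": [-0.72, -0.48, 0.3], "turn": [0, 0, -0.85]},
    {"translation": [-0.72, -0.48, 0.3], "turn": [0, 0, -1]}
  ]
}}

```text
t: 3.72
position: [0.545, 0.1928, 0.2013]
tcp_rot: [-0.0, -0.379, 0.926, 0.0]
contact_force: [0.1, 0.2, -0.0]
gripper_width: 0.0853
grip_force: 0.0
```

Request:
{"op": "servo_tool", "data": {
  "plan": [
    {"translation": [0, 0, 0], "turn": [0, 0, -0.17]},
    {"translation": [0, 0, 0], "turn": [0, 0, -0.34]},
    {"translation": [0, 0, 0], "turn": [0, 0, -0.51]},
    {"translation": [0, 0, 0], "turn": [0, 0, -0.68]},
    {"translation": [0, 0, 0], "turn": [0, 0, -0.85]},
    {"translation": [0, 0, 0], "turn": [0, 0, -0.975]},
    {"translation": [0, 0, 0], "turn": [0, 0, -0.975]}
  ]
}}

```text
t: 4.6
position: [0.5451, 0.1925, 0.2012]
tcp_rot: [-0.0, 0.78, -0.625, -0.0]
contact_force: [-0.6, -0.1, -0.0]
gripper_width: 0.0853
grip_force: 0.0
```

```bash
cat >> h.py <<'E'
def tool():
    s=sense();q=s["tcp_rot"];M=R.from_quat([q[1],q[2],q[3],q[0]]).as_matrix()
    print("t",round(s["t"],2),"pos",s["position"].round(4) if hasattr(s["position"],"round") else s["position"],"yaw x %.1f y %.1f tilt %.2f"%(np.degrees(np.arctan2(M[1,0],M[0,0])),np.degrees(np.arctan2(M[1,1],M[0,1])),np.degrees(np.arccos(-M[2,2]))),"q7",round(s["q"][6],2),"w",round(s["gripper_width"],4),"F",np.round(s["contact_force"],1))
    return np.array(s["position"]),M
def go(target,yaw_y=None):
    p,M=tool();print("shift/0.1",(M.T@(np.array(target)-p)*10).round(3),end=" ")
    if yaw_y is not None:
        y=np.degrees(np.arctan2(M[1,1],M[0,1]));d=(yaw_y-y+180)%360-180;print("turn z/60",round(-d/60,3),end="")
    print()
E
python3 - <<'E'
from cal import *
p=grab_frame("wrist");meas(p);cv2.imwrite("pics/w2.png",p["img"])
for t in["caliper","jaw_grip","tip_face","anvil"]:
    for d in tip_of(p,t)[:2]: 
        z={"jaw_grip":.066,"tip_face":.027}.get(t,0);print(t,np.round(d["xy"],1),round(d["confidence"],2),at_z(p,d["xy"],z).round(4))
go([.5487,.1851,.0535],192.1)
E
```

```text
rect all [550.3 178.4] [ 68.9 211.7] 12.22
bed 4746 [0.5523 0.1705 0.015 ] 0.0151 [550.9 177. ] [ 66.5 208.2] 12.3
mid45-53 2353 [0.5565 0.1497 0.0481] 0.0476 [556.6 147.5] [ 39.7 107.4] 11.6
top 494 [0.5494 0.1838 0.0794] 0.0799 [549.3 184.8] [18.  18.7] 12.7
caliper [272.3  99.8] 0.56 [[0.5675 0.1111 0.    ]]
jaw_grip [273.4 191.6] 0.88 [[0.5493 0.1854 0.066 ]]
tip_face [275.5 133.8] 0.76 [[0.5577 0.1402 0.027 ]]
anvil [273.8 100.4] 0.82 [[0.5659 0.1113 0.    ]]
t 4.85 pos [0.5454 0.192  0.2013] yaw x -77.5 y -167.5 tilt 0.01 q7 2.62 w 0.0853 F [-0.1  0.8 -0.1]
shift/0.1 [ 0.074 -0.017  1.478] turn z/60 0.007
```

View pics/w2.png

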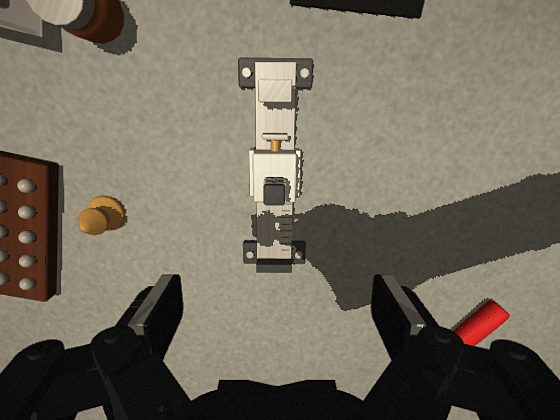

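The view shows the anvil at (276,90), tip at (275,137) and post at (273,192). The gap is about 27 mm, so the jaw has to be opened. Nothing else lies near the post.

Request:
{"op": "servo_tool", "data": {
  "plan": [
    {"translation": [0.07, -0.02, 0.4], "turn": [0, 0, 0]},
    {"translation": [0.07, -0.02, 0.8], "turn": [0, 0, 0]},
    {"translation": [0.07, -0.02, 0.9], "turn": [0, 0, 0]}
  ],
  "grip": 50
}}

```text
t: 5.22
position: [0.5474, 0.1846, 0.1092]
tcp_rot: [0.002, 0.78, -0.625, -0.001]
contact_force: [0.4, -0.8, -0.6]
gripper_width: 0.0501
grip_force: 0.0
```

Request:
{"op": "servo_tool", "data": {
  "plan": [
    {"translation": [0, 0, 0.3], "turn": [0, 0, 0]},
    {"translation": [0, 0, 0.5], "turn": [0, 0, 0]},
    {"translation": [0, 0, 0.57], "turn": [0, 0, 0]},
    {"translation": [0, 0, 0.57], "turn": [0, 0, 0]}
  ]
}}

```text
t: 5.72
position: [0.5494, 0.1858, 0.0549]
tcp_rot: [-0.0, 0.78, -0.625, 0.0]
contact_force: [0.7, 0.4, 0.3]
gripper_width: 0.05
grip_force: 0.0
```

Request:
{"op": "servo_tool", "data": {
  "plan": [
    {"translation": [0, 0, 0], "turn": [0, 0, 0]},
    {"translation": [0, 0, 0], "turn": [0, 0, 0]},
    {"translation": [0, 0, 0], "turn": [0, 0, 0]},
    {"translation": [0, 0, 0], "turn": [0, 0, 0]},
    {"translation": [0, 0, 0], "turn": [0, 0, 0]}
  ],
  "grip": 10,
  "grip_force": 60
}}

```text
t: 6.35
position: [0.5491, 0.1855, 0.0555]
tcp_rot: [-0.0, 0.78, -0.626, 0.0]
contact_force: [-1.1, 0.1, 4.8]
gripper_width: 0.0165
grip_force: 59.2
```

Request:
{"op": "servo_tool", "data": {
  "plan": [
    {"translation": [-0.03, 0, 0], "turn": [0, 0, 0]},
    {"translation": [-0.06, 0, 0], "turn": [0, 0, 0]},
    {"translation": [-0.09, 0, 0], "turn": [0, 0, 0]},
    {"translation": [-0.12, 0, 0], "turn": [0, 0, 0]},
    {"translation": [-0.15, 0, 0], "turn": [0, 0, 0]},
    {"translation": [-0.17, 0, 0], "turn": [0, 0, 0]},
    {"translation": [-0.17, 0, 0], "turn": [0, 0, 0]}
  ]
}}

```text
t: 7.22
position: [0.5468, 0.1963, 0.0554]
tcp_rot: [0.003, 0.779, -0.627, 0.003]
contact_force: [0.9, -10.4, 8.9]
gripper_width: 0.0167
grip_force: 59.6
```

Request:
{"op": "servo_tool", "data": {
  "plan": [
    {"translation": [0, 0, 0], "turn": [0, 0, 0]},
    {"translation": [0, 0, 0], "turn": [0, 0, 0]},
    {"translation": [0, 0, 0], "turn": [0, 0, 0]}
  ],
  "grip": 50
}}

```text
t: 7.6
position: [0.5451, 0.2027, 0.0544]
tcp_rot: [-0.0, 0.781, -0.625, -0.0]
contact_force: [-0.3, 0.2, -0.2]
gripper_width: 0.0501
grip_force: 0.0
```

Request:
{"op": "servo_tool", "data": {
  "plan": [
    {"translation": [0, 0, -0.4], "turn": [0, 0, 0]},
    {"translation": [0, 0, -0.9], "turn": [0, 0, 0]},
    {"translation": [0, 0, -0.9], "turn": [0, 0, 0]}
  ]
}}

```text
t: 7.98
position: [0.5475, 0.204, 0.148]
tcp_rot: [-0.004, 0.78, -0.625, 0.002]
contact_force: [0.4, 0.8, 0.2]
gripper_width: 0.0499
grip_force: 0.0
```

Request:
{"op": "servo_tool", "data": {
  "plan": [
    {"translation": [0.1, 0, -0.6], "turn": [0, 0, 0]},
    {"translation": [0.5, 0, -0.6], "turn": [0, 0, 0]},
    {"translation": [0.5, 0, -0.6], "turn": [0, 0, 0]},
    {"translation": [0.5, 0, -0.6], "turn": [0, 0, 0]}
  ]
}}

```text
t: 8.48
position: [0.5555, 0.1534, 0.2034]
tcp_rot: [0.0, 0.78, -0.625, -0.001]
contact_force: [0.4, 0.7, -0.7]
gripper_width: 0.05
grip_force: 0.0
```

```bash
python3 - <<'E'
from cal import *
for i in range(2):
    p=grab_frame("wrist");meas(p)
for t in["caliper","jaw_grip","tip_face","anvil","mat","tray"]:
    for d in tip_of(p,t)[:2]: 
        z={"jaw_grip":.066,"tip_face":.027}.get(t,0);print(t,np.round(d["xy"],1),round(d["confidence"],2),at_z(p,d["xy"],z).round(4))
cv2.imwrite("pics/w3.png",p["img"])
a=grab_frame("scene")
for n,f in(("w",p),("s",a)):
  for t in("mat","tray"):
    for d in masks_of(f,t)[:1]:
        c=cloud(f,d["mask"]);r=cv2.minAreaRect((c[:,:2]*1000).astype(np.float32));print(n,t,d["confidence"],np.median(c,0),r)
go([.57,-.24,.25])
E
```

```text
rect all [550.3 178.6] [ 68.7 210.3] 12.31
bed 3978 [0.554  0.1618 0.0149] 0.0151 [550.8 177.6] [ 67.6 208.5] 12.0
mid45-53 2010 [0.5549 0.1576 0.0481] 0.0475 [556.4 152.9] [ 39.7 117.8] 13.1
top 400 [0.547  0.1939 0.0795] 0.0798 [546.8 194.8] [17.1 17.7] 12.7
rect all [550.1 178.9] [ 68.4 211.4] 12.25
bed 4005 [0.5541 0.1618 0.0149] 0.015 [550.7 177.5] [ 67.3 208.2] 12.2
mid45-53 2033 [0.5549 0.1575 0.0481] 0.0474 [556.3 152.7] [ 39.8 117.5] 12.7
top 412 [0.547  0.1941 0.0794] 0.0798 [546.7 195.2] [17.1 18.5] 12.5
caliper [274.3 141.2] 0.59 [[0.5669 0.1118 0.    ]]
jaw_grip [272.5 241.2] 0.94 [[0.5499 0.194  0.066 ]]
tip_face [275.6 183.3] 0.68 [[0.5571 0.1489 0.027 ]]
anvil [272.1 143. ] 0.95 [[0.5687 0.1141 0.    ]]
mat [361.3   5.5] 0.87 [[ 0.5157 -0.024   0.    ]]
w mat 0.84 [ 0.51115684 -0.00359838  0.00410809] ((513.2594604492188, -4.118610382080078), (122.34906005859375, 55.08966827392578), 8.995193481445312)
s mat 0.9 [ 0.52495267 -0.02701321  0.00180289] ((519.9454956054688, -24.467693328857422), (119.12487030029297, 90.98623657226562), 6.21455192565918)
s tray 0.97 [ 0.5715384  -0.25646808  0.01363317] ((545.4970092773438, -247.79608154296875), (77.63494873046875, 279.47259521484375), 74.39356231689453)
t 9.12 pos [0.5561 0.1532 0.2043] yaw x -77.4 y -167.4 tilt 0.00 q7 2.69 w 0.0503 F [ 0.5  0.3 -0.4]
shift/0.1 [ 3.868  0.721 -0.457]
```

The jaw is open to about 37.5 mm. Now to the tray for a close look.

Request:
{"op": "servo_tool", "data": {
  "plan": [
    {"translation": [0.43, 0.08, -0.1], "turn": [0, 0, 0.17]},
    {"translation": [0.87, 0.16, -0.1], "turn": [0, 0, 0.34]},
    {"translation": [0.87, 0.16, -0.1], "turn": [0, 0, 0.51]},
    {"translation": [0.87, 0.16, -0.1], "turn": [0, 0, 0.68]},
    {"translation": [0.87, 0.16, -0.1], "turn": [0, 0, 0.85]},
    {"translation": [0.87, 0.16, -0.1], "turn": [0, 0, 1]}
  ],
  "grip": 60
}}

```text
t: 9.88
position: [0.5595, 0.0648, 0.2144]
tcp_rot: [0.0, -0.361, 0.933, 0.0]
contact_force: [0.2, -0.5, 0.8]
gripper_width: 0.0599
grip_force: 0.0
```

Request:
{"op": "servo_tool", "data": {
  "plan": [
    {"translation": [0.28, -0.33, -0.1], "turn": [0, 0, 0.17]},
    {"translation": [0.57, -0.67, -0.1], "turn": [0, 0, 0.34]},
    {"translation": [0.57, -0.67, -0.1], "turn": [0, 0, 0.51]},
    {"translation": [0.57, -0.67, -0.1], "turn": [0, 0, 0.68]},
    {"translation": [0.57, -0.67, -0.1], "turn": [0, 0, 0.85]},
    {"translation": [0.57, -0.67, -0.1], "turn": [0, 0, 1]}
  ]
}}

```text
t: 10.62
position: [0.5628, -0.023, 0.2243]
tcp_rot: [0.0, 0.154, 0.988, 0.0]
contact_force: [-1.0, -1.0, 0.1]
gripper_width: 0.0598
grip_force: 0.0
```

Request:
{"op": "servo_tool", "data": {
  "plan": [
    {"translation": [-0.15, -0.41, -0.1], "turn": [0, 0, 0.17]},
    {"translation": [-0.3, -0.83, -0.1], "turn": [0, 0, 0.34]},
    {"translation": [-0.3, -0.83, -0.1], "turn": [0, 0, 0.51]},
    {"translation": [-0.3, -0.83, -0.1], "turn": [0, 0, 0.68]},
    {"translation": [-0.3, -0.83, -0.1], "turn": [0, 0, 0.85]},
    {"translation": [-0.3, -0.83, -0.1], "turn": [0, 0, 1]}
  ]
}}

```text
t: 11.38
position: [0.5666, -0.1111, 0.2343]
tcp_rot: [-0.0, 0.627, 0.779, 0.0]
contact_force: [0.1, -0.1, -0.2]
gripper_width: 0.0603
grip_force: 0.0
```

Request:
{"op": "servo_tool", "data": {
  "plan": [
    {"translation": [-0.43, -0.08, 0], "turn": [0, 0, 0.17]},
    {"translation": [-0.87, -0.16, 0], "turn": [0, 0, 0.34]},
    {"translation": [-0.87, -0.16, 0], "turn": [0, 0, 0.41]},
    {"translation": [-0.87, -0.16, 0], "turn": [0, 0, 0.41]}
  ]
}}

```text
t: 11.88
position: [0.5699, -0.1997, 0.2341]
tcp_rot: [-0.0, 0.777, 0.629, -0.0]
contact_force: [0.9, -1.0, 0.2]
gripper_width: 0.0603
grip_force: 0.0
```

```bash
cat > tray.py <<'E'
from h import *
def look(p):
    P=cloud(p,np.ones((420,560),bool));v,u=np.nonzero(p["range_z"]>0);I=p["img"][v,u].astype(int)
    hsv=cv2.cvtColor(p["img"],cv2.COLOR_BGR2HSV)[v,u]
    g=(hsv[:,0]>12)&(hsv[:,0]<32)&(hsv[:,1]>110)&(hsv[:,2]>70)&(P[:,2]>.021)&(P[:,2]<.035)
    m=np.zeros((420,560),np.uint8);m[v[g],u[g]]=255
    n,L,st,c=cv2.connectedComponentsWithStats(m)
    lab=L[v,u]
    for i in range(1,n):
        if st[i,4]<80: continue
        Q=P[g&(lab==i)]
        print("pix",c[i].round(0),"n",st[i,4],"zq",np.percentile(Q[:,2],[5,50,95]).round(4))
        for lo,hi in((.021,.0262),(.0262,.032),(.021,.032)):
            q=Q[(Q[:,2]>lo)&(Q[:,2]<hi)]
            if len(q)>30:print("   z%.3f"%np.median(q[:,2]),cv2.minAreaRect((q[:,:2]*1000).astype(np.float32)))
E
python3 - <<'E'
from tray import *
tool();p=grab_frame("wrist");cv2.imwrite("pics/w4.png",p["img"]);look(p)
for d in masks_of(p,"tray")[:1]:
    c=cloud(p,d["mask"]);c=c[abs(c[:,2]-.03)<.003];print("rim",np.median(c[:,2]),cv2.minAreaRect((c[:,:2]*1000).astype(np.float32)))
E
```

```text
t 11.88 pos [ 0.5699 -0.1997  0.2341] yaw x 78.0 y -12.0 tilt 0.03 q7 0.36 w 0.0603 F [ 0.9 -1.   0.2]
pix [459.  67.] n 560 zq [0.0221 0.0285 0.0344]
   z0.024 ((762.1467895507812, -125.03804016113281), (49.828468322753906, 22.098243713378906), 88.60355377197266)
   z0.029 ((761.0178833007812, -124.86908721923828), (51.438724517822266, 25.484336853027344), 88.67972564697266)
   z0.027 ((761.0178833007812, -124.86908721923828), (51.438724517822266, 25.484336853027344), 88.67972564697266)
pix [412.  75.] n 189 zq [0.0216 0.0282 0.0341]
   z0.024 ((724.1952514648438, -123.61416625976562), (48.328182220458984, 12.63874340057373), 88.39815521240234)
   z0.029 ((723.2297973632812, -122.36881256103516), (47.63639831542969, 12.016377449035645), 86.10870361328125)
   z0.026 ((723.8435668945312, -123.2977294921875), (48.941158294677734, 13.359541893005371), 88.39815521240234)
pix [267. 224.] n 586 zq [0.0233 0.025  0.0293]
   z0.024 ((548.7752685546875, -247.88877868652344), (47.270050048828125, 17.058700561523438), 77.1961669921875)
   z0.028 ((550.3955078125, -241.8582305908203), (40.675449
[... 625 characters left out ...]
25, -234.59439086914062), (47.51313400268555, 24.17161750793457), 76.9908676147461)
   z0.028 ((481.8179016113281, -229.03921508789062), (41.30284881591797, 17.256858825683594), 79.12730407714844)
   z0.025 ((480.97021484375, -233.51361083984375), (49.73162841796875, 24.17161750793457), 76.9908676147461)
pix [522. 229.] n 210 zq [0.0254 0.0304 0.0346]
   z0.029 ((829.386474609375, -310.1678771972656), (35.90428924560547, 12.987232208251953), 46.98542022705078)
   z0.029 ((831.3744506835938, -309.7783203125), (37.687889099121094, 15.161361694335938), 40.2089958190918)
rim 0.029835091062967972 ((550.4981689453125, -248.98495483398438), (61.60073471069336, 259.1820068359375), 78.43692016601562)
```

View pics/w4.png

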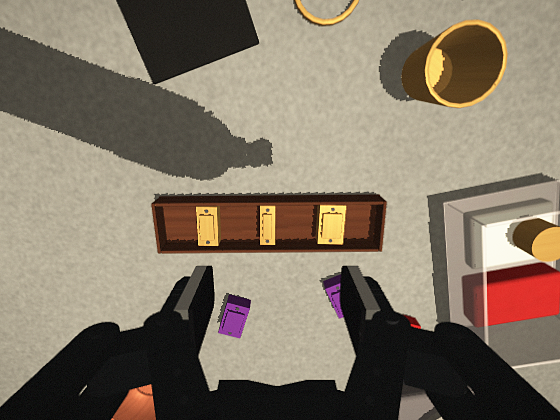

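The brass blanks show at (207,226), (267,224) and (331,224), with widths measured at 24, 17 and 30 mm. The one at (331,224) is blank_c. The purple ones lie outside the tray at (235,315) and (335,295), and the red one is at (412,322). I'm approaching with one more check close up.

Request:
{"op": "servo_tool", "data": {
  "plan": [
    {"translation": [-0.25, 0.31, 0.3], "turn": [0, 0, 0.01]},
    {"translation": [-0.51, 0.62, 0.7], "turn": [0, 0, 0.01]},
    {"translation": [-0.51, 0.62, 1.0], "turn": [0, 0, 0.01]},
    {"translation": [-0.51, 0.62, 1.0], "turn": [0, 0, 0.01]}
  ],
  "grip": 56
}}

```text
t: 12.48
position: [0.6184, -0.2607, 0.1315]
tcp_rot: [-0.003, 0.78, 0.626, -0.001]
contact_force: [-1.0, 0.1, -0.1]
gripper_width: 0.0559
grip_force: 0.0
```

```bash
python3 - <<'E'
from tray import *
p=grab_frame("wrist");look(p);go([.6203,-.2624,.006],-12.8)
w=p["img"];cv2.imwrite("pics/w5.png",w)
uv=proj(p,[[.6203,-.2624,.024]]);print(uv)
E
```

```text
pix [404.  13.] n 281 zq [0.0217 0.028  0.0345]
   z0.023 ((731.5462036132812, -146.51431274414062), (5.658322334289551, 33.595916748046875), 55.02462387084961)
   z0.029 ((730.3063354492188, -146.88290405273438), (4.41554594039917, 30.592023849487305), 53.01144790649414)
   z0.027 ((731.41455078125, -146.70248413085938), (6.117706298828125, 33.595916748046875), 55.02462387084961)
pix [280. 210.] n 2098 zq [0.0233 0.0253 0.029 ]
   z0.024 ((620.2385864257812, -262.64654541015625), (48.95480728149414, 29.578962326049805), 76.71278381347656)
   z0.028 ((620.3792724609375, -257.0670471191406), (39.958984375, 23.804372787475586), 76.83099365234375)
   z0.025 ((620.3469848632812, -262.1875), (49.898170471191406, 29.578962326049805), 76.71278381347656)
pix [189. 212.] n 1251 zq [0.0228 0.0246 0.0287]
   z0.024 ((548.356689453125, -247.8485870361328), (48.08049392700195, 18.350561141967773), 77.23796844482422)
   z0.028 ((548.4323120117188, -247.93185424804688), (30.21698760986328, 10.28962230682373), 77.12921905517578)
   z0.025 ((548.356689453125, -247.8485870361328), (48.08049392700195, 
[... 177 characters left out ...]
023), 76.01399230957031)
   z0.028 ((480.77392578125, -234.70877075195312), (30.105100631713867, 17.22738265991211), 77.49832916259766)
   z0.025 ((480.4920959472656, -234.85084533691406), (48.17274856567383, 24.597936630249023), 76.01399230957031)
pix [550. 222.] n 338 zq [0.0266 0.0303 0.0344]
   z0.029 ((823.89013671875, -314.80999755859375), (30.697223663330078, 8.898595809936523), 73.66399383544922)
   z0.029 ((823.89013671875, -314.80999755859375), (30.697223663330078, 8.898595809936523), 73.66399383544922)
t 12.53 pos [ 0.6196 -0.2612  0.1336] yaw x 77.5 y -12.5 tilt 0.14 q7 0.45 w 0.0565 F [-0.1 -0.4  0.3]
shift/0.1 [-0.012  0.012  1.276] turn z/60 0.005
[[280.39062502 211.5111228 ]]
```

View pics/w5.png

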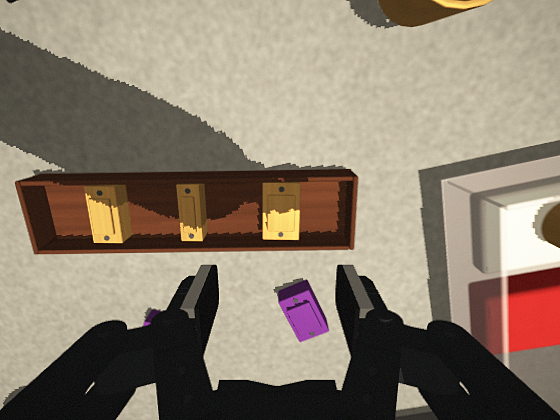

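Close crop: blank_c is at (280,211), 30 x 48 mm, and agrees across views. Descending.

Request:
{"op": "servo_tool", "data": {
  "plan": [
    {"translation": [0, 0, 0.4], "turn": [0, 0, 0]},
    {"translation": [0, 0, 0.8], "turn": [0, 0, 0]},
    {"translation": [0, 0, 0.9], "turn": [0, 0, 0]},
    {"translation": [0, 0, 0.9], "turn": [0, 0, 0]}
  ]
}}

```text
t: 13.02
position: [0.6208, -0.2624, 0.0457]
tcp_rot: [0.001, 0.78, 0.625, 0.0]
contact_force: [0.2, 0.2, 1.0]
gripper_width: 0.0558
grip_force: 0.0
```

Request:
{"op": "servo_tool", "data": {
  "plan": [
    {"translation": [0, 0, 0.15], "turn": [0, 0, 0]},
    {"translation": [0, 0, 0.3], "turn": [0, 0, 0]},
    {"translation": [0, 0, 0.37], "turn": [0, 0, 0]},
    {"translation": [0, 0, 0.37], "turn": [0, 0, 0]}
  ]
}}

```text
t: 13.52
position: [0.6194, -0.2623, 0.0064]
tcp_rot: [-0.001, 0.781, 0.625, -0.0]
contact_force: [0.7, -0.3, -0.3]
gripper_width: 0.056
grip_force: 0.0
```

Request:
{"op": "servo_tool", "data": {
  "plan": [
    {"translation": [0, 0, 0], "turn": [0, 0, 0]},
    {"translation": [0, 0, 0], "turn": [0, 0, 0]},
    {"translation": [0, 0, 0], "turn": [0, 0, 0]},
    {"translation": [0, 0, 0], "turn": [0, 0, 0]}
  ],
  "grip": 20,
  "grip_force": 50
}}

```text
t: 14.02
position: [0.6204, -0.2628, 0.0079]
tcp_rot: [0.001, 0.781, 0.625, 0.0]
contact_force: [-0.0, -0.2, 3.5]
gripper_width: 0.0289
grip_force: 50.1
```

Request:
{"op": "servo_tool", "data": {
  "plan": [
    {"translation": [0, 0, -0.2], "turn": [0, 0, 0]},
    {"translation": [0, 0, -0.6], "turn": [0, 0, 0]},
    {"translation": [0, 0, -1.0], "turn": [0, 0, 0]},
    {"translation": [0, 0, -1.0], "turn": [0, 0, 0]}
  ]
}}

```text
t: 14.52
position: [0.6222, -0.2638, 0.1118]
tcp_rot: [0.003, 0.781, 0.625, 0.002]
contact_force: [0.7, -0.1, -2.7]
gripper_width: 0.0288
grip_force: 49.8
```

```bash
python3 - <<'E'
from h import *
go([.522,-.022,.10],-42)
p=grab_frame("wrist");cv2.imwrite("pics/w6.png",p["img"])
a=grab_frame("scene");b=grab_frame("side")
for f in(a,b):
    for d in tip_of(f,"mat")[:1]:print(d["xy"],d["confidence"],at_z(f,d["xy"],0))
E
```

```text
t 14.53 pos [ 0.6222 -0.2638  0.1118] yaw x 77.4 y -12.6 tilt 0.42 q7 0.46 w 0.0288 F [ 0.7 -0.1 -2.7]
shift/0.1 [ 2.141 -1.507  0.104] turn z/60 0.49
[285.0, 231.0] 0.8 [[ 0.51724577 -0.02184976  0.        ]]
[273.5, 235.8] 0.69 [[ 0.53320995 -0.03134023  0.        ]]
```

View pics/w6.png

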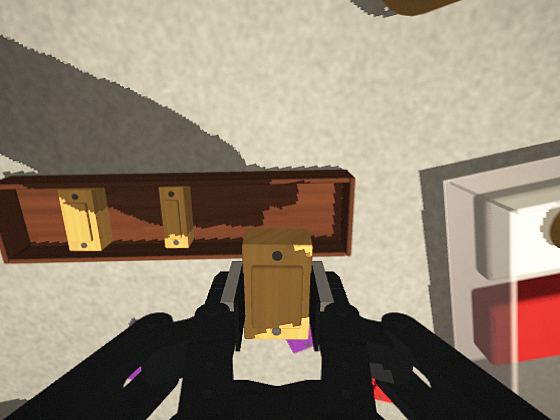

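Blank_c is held straight between the fingers at (277,285), and the other two are undisturbed. Carrying it to the mat.

Request:
{"op": "servo_tool", "data": {
  "plan": [
    {"translation": [0.36, -0.26, 0], "turn": [0, 0, 0.16]},
    {"translation": [0.71, -0.52, 0], "turn": [0, 0, 0.33]}
  ]
}}

```text
t: 15.02
position: [0.5834, -0.181, 0.1059]
tcp_rot: [-0.001, 0.878, 0.478, -0.001]
contact_force: [0.7, 1.2, -2.3]
gripper_width: 0.029
grip_force: 49.8
```

Request:
{"op": "servo_tool", "data": {
  "plan": [
    {"translation": [0.25, -0.37, 0], "turn": [0, 0, 0.17]},
    {"translation": [0.49, -0.73, 0], "turn": [0, 0, 0.33]}
  ]
}}

```text
t: 15.28
position: [0.548, -0.0998, 0.1062]
tcp_rot: [-0.001, 0.947, 0.321, -0.001]
contact_force: [0.4, -0.2, -2.3]
gripper_width: 0.0287
grip_force: 49.8
```

Request:
{"op": "servo_tool", "data": {
  "plan": [
    {"translation": [0.11, -0.43, 0], "turn": [0, 0, 0.17]},
    {"translation": [0.21, -0.86, 0], "turn": [0, 0, 0.34]},
    {"translation": [0.21, -0.86, 0], "turn": [0, 0, 0.34]},
    {"translation": [0.21, -0.86, 0], "turn": [0, 0, 0.34]}
  ]
}}

```text
t: 15.78
position: [0.5133, -0.0207, 0.1069]
tcp_rot: [0.0, 0.988, 0.152, -0.0]
contact_force: [0.1, -0.7, -2.0]
gripper_width: 0.0291
grip_force: 50.0
```

```bash
python3 - <<'E'
from h import *
tool();p=grab_frame("wrist")
for d in masks_of(p,"mat")[:1]:
    c=cloud(p,d["mask"]);c=c[abs(c[:,2]-.004)<.003];print(d["confidence"],d["extent"],np.median(c[:,2]),cv2.minAreaRect((c[:,:2]*1000).astype(np.float32)))
E
```

```text
t 15.78 pos [ 0.5133 -0.0207  0.1069] yaw x 17.5 y -72.5 tilt 0.07 q7 -0.55 w 0.0291 F [ 0.1 -0.7 -2. ]
0.8 [283.2, 194.4, 142.4, 148.4] 0.004121578745153398 ((515.4442749023438, -22.626628875732422), (121.3042984008789, 91.06352233886719), 6.907441139221191)
```

Request:
{"op": "servo_tool", "data": {
  "plan": [
    {"translation": [0, 0, 0.4], "turn": [0, 0, 0]},
    {"translation": [0, 0, 0.75], "turn": [0, 0, 0]},
    {"translation": [0, 0, 0.88], "turn": [0, 0, 0]},
    {"translation": [0, 0, 0.95], "turn": [0, 0, 0]},
    {"translation": [0, 0, 0.98], "turn": [0, 0, 0]},
    {"translation": [0, 0, 0.985], "turn": [0, 0, 0]}
  ]
}}

```text
t: 16.62
position: [0.5139, -0.0206, 0.0094]
tcp_rot: [0.0, 0.989, 0.151, 0.001]
contact_force: [-0.2, 0.4, -2.1]
gripper_width: 0.0291
grip_force: 50.0
```

Request:
{"op": "servo_tool", "data": {
  "plan": [
    {"translation": [0, 0, 0], "turn": [0, 0, 0]},
    {"translation": [0, 0, 0], "turn": [0, 0, 0]},
    {"translation": [0, 0, 0], "turn": [0, 0, 0]},
    {"translation": [0, 0, 0], "turn": [0, 0, 0]}
  ],
  "grip": 70
}}

```text
t: 17.12
position: [0.5134, -0.0205, 0.0089]
tcp_rot: [0.0, 0.989, 0.151, 0.0]
contact_force: [-0.1, -0.3, 0.6]
gripper_width: 0.0701
grip_force: 0.0
```

Request:
{"op": "servo_tool", "data": {
  "plan": [
    {"translation": [0, 0, -0.3], "turn": [0, 0, 0]},
    {"translation": [0, 0, -0.7], "turn": [0, 0, 0]},
    {"translation": [0, 0, -0.9], "turn": [0, 0, -0.17]},
    {"translation": [0, 0, -0.9], "turn": [0, 0, -0.34]},
    {"translation": [0, 0, -0.9], "turn": [0, 0, -0.51]},
    {"translation": [0, 0, -0.9], "turn": [0, 0, -0.68]},
    {"translation": [0, 0, -0.9], "turn": [0, 0, -0.85]},
    {"translation": [0, 0, -0.9], "turn": [0, 0, -1]}
  ]
}}

```text
t: 18.12
position: [0.5132, -0.0206, 0.0988]
tcp_rot: [-0.0, 0.779, 0.627, -0.0]
contact_force: [0.5, 0.5, -1.3]
gripper_width: 0.0701
grip_force: 0.0
```

Request:
{"op": "servo_tool", "data": {
  "plan": [
    {"translation": [0, 0, 0], "turn": [0, 0, -0.17]},
    {"translation": [0, 0, 0], "turn": [0, 0, -0.34]},
    {"translation": [0, 0, 0], "turn": [0, 0, -0.5]},
    {"translation": [0, 0, 0], "turn": [0, 0, -0.5]}
  ]
}}

```text
t: 18.62
position: [0.5132, -0.0207, 0.0989]
tcp_rot: [-0.0, 0.593, 0.805, 0.0]
contact_force: [-0.3, 0.7, -0.7]
gripper_width: 0.0702
grip_force: 0.0
```

```bash
python3 - <<'E'
from tray import *
p=grab_frame("wrist");look(p);tool();cv2.imwrite("pics/w7.png",p["img"])
E
```

```text
pix [277. 223.] n 2639 zq [0.0232 0.0256 0.0291]
   z0.024 ((513.8248901367188, -20.41468048095703), (47.944854736328125, 30.391672134399414), 16.35332489013672)
   z0.028 ((512.5755615234375, -21.613801956176758), (32.906227111816406, 24.07801628112793), 16.503881454467773)
   z0.026 ((513.8248901367188, -20.41468048095703), (47.944854736328125, 30.391672134399414), 16.35332489013672)
t 18.68 pos [ 0.5132 -0.0207  0.0988] yaw x 107.2 y 17.2 tilt 0.01 q7 0.57 w 0.0698 F [-0.  -0.8  0. ]
```

Request:
{"op": "servo_tool", "data": {
  "plan": [
    {"translation": [0, 0.01, 0.4], "turn": [0, 0, 0.01]},
    {"translation": [0, 0.01, 0.75], "turn": [0, 0, 0.01]},
    {"translation": [0, 0.01, 0.88], "turn": [0, 0, 0.01]},
    {"translation": [0, 0.01, 0.92], "turn": [0, 0, 0.01]},
    {"translation": [0, 0.01, 0.92], "turn": [0, 0, 0.01]}
  ]
}}

```text
t: 19.3
position: [0.5148, -0.0203, 0.0074]
tcp_rot: [0.0, 0.597, 0.803, 0.0]
contact_force: [-0.2, 0.0, 0.1]
gripper_width: 0.0698
grip_force: 0.0
```

Request:
{"op": "servo_tool", "data": {
  "plan": [
    {"translation": [0, 0, 0], "turn": [0, 0, 0]},
    {"translation": [0, 0, 0], "turn": [0, 0, 0]},
    {"translation": [0, 0, 0], "turn": [0, 0, 0]},
    {"translation": [0, 0, 0], "turn": [0, 0, 0]},
    {"translation": [0, 0, 0], "turn": [0, 0, 0]}
  ],
  "grip": 40,
  "grip_force": 50
}}

```text
t: 19.92
position: [0.5149, -0.0202, 0.008]
tcp_rot: [0.001, 0.596, 0.803, 0.001]
contact_force: [-0.4, -0.0, 5.3]
gripper_width: 0.0466
grip_force: 51.5
```

```bash
python3 - <<'E'
from h import *
tool()
E
```

```text
t 19.93 pos [ 0.5149 -0.0202  0.008 ] yaw x 106.8 y 16.8 tilt 0.10 q7 0.61 w 0.0466 F [-0.4 -0.   5.3]
```

Request:
{"op": "servo_tool", "data": {
  "plan": [
    {"translation": [0, 0, -0.3], "turn": [0, 0, 0]},
    {"translation": [0, 0, -0.7], "turn": [0, 0, 0]},
    {"translation": [0, 0, -1.0], "turn": [0, 0, 0]},
    {"translation": [0, 0, -1.0], "turn": [0, 0, 0]},
    {"translation": [0, 0, -1.0], "turn": [0, 0, 0]}
  ]
}}

```text
t: 20.55
position: [0.5137, -0.0199, 0.1065]
tcp_rot: [-0.0, 0.596, 0.803, -0.0]
contact_force: [0.4, 0.7, -1.6]
gripper_width: 0.0466
grip_force: 53.0
```

```bash
python3 - <<'E'
from tray import *
p=grab_frame("wrist");cv2.imwrite("pics/w8.png",p["img"])
pos,M=tool();P=cloud(p,np.ones((420,560),bool));v,u=np.nonzero(p["range_z"]>0)
hsv=cv2.cvtColor(p["img"],cv2.COLOR_BGR2HSV)[v,u]
q=(P-pos)@M
g=(hsv[:,0]>10)&(hsv[:,0]<32)&(hsv[:,1]>90)&(np.abs(q)<.06).all(1)
Q=q[g];print(len(Q),"tool z of surfaces",np.histogram(Q[:,2],bins=np.arange(-.03,.01,.002)))
for lo,hi in((-.0185,-.0135),(-.024,-.0185),(-.03,0)):
    k=Q[(Q[:,2]>lo)&(Q[:,2]<hi)]
    if len(k)>20: print(lo,np.median(k[:,2]),cv2.minAreaRect((k[:,:2]*1000).astype(np.float32)))
go([.5607,.1312,.11],12.2)
E
```

```text
t 20.6 pos [ 0.5134 -0.02    0.106 ] yaw x 106.8 y 16.8 tilt 0.10 q7 0.56 w 0.0466 F [ 0.3 -0.9 -2.7]
7945 tool z of surfaces (array([   0,    1,    0,    9, 2613,  595, 2492,  647,  238,  221,  193,
        202,  193,  177,  175,  151,   31,    0,    0]), array([-3.00000000e-02, -2.80000000e-02, -2.60000000e-02, -2.40000000e-02,
       -2.20000000e-02, -2.00000000e-02, -1.80000000e-02, -1.60000000e-02,
       -1.40000000e-02, -1.20000000e-02, -1.00000000e-02, -8.00000000e-03,
       -6.00000000e-03, -4.00000000e-03, -2.00000000e-03,  2.77555756e-17,
        2.00000000e-03,  4.00000000e-03,  6.00000000e-03,  8.00000000e-03]))
-0.0185 -0.016526009700023193 ((0.4794149398803711, -0.14228248596191406), (31.105920791625977, 48.80322265625), 0.15501028299331665)
-0.024 -0.020550300379488 ((0.3511962890625, -0.12825775146484375), (46.78049850463867, 23.237390518188477), 89.77206420898438)
-0.03 -0.01702604692176597 ((0.4832754135131836, 0.1990833282470703), (31.115575790405273, 49.46284866333008), 0.08740216493606567)
t 20.6 pos [ 0.5134 -0.02    0.106 ] yaw x 106.8 y 16.8 tilt 0.10 q7 0.56 w 0.0466 F [ 0.3 -0.9 -2.7]
shift/0.1 [ 1.311  0.89  -0.04 ] turn z/60 0.076
```

Request:
{"op": "servo_tool", "data": {
  "plan": [
    {"translation": [0.33, 0.22, 0], "turn": [0, 0, 0]},
    {"translation": [0.66, 0.45, 0], "turn": [0, 0, 0]}
  ]
}}

```text
t: 20.85
position: [0.5376, 0.0561, 0.1055]
tcp_rot: [-0.001, 0.597, 0.802, -0.001]
contact_force: [0.6, 0.1, -1.6]
gripper_width: 0.047
grip_force: 53.0
```

Request:
{"op": "servo_tool", "data": {
  "plan": [
    {"translation": [0.33, 0.22, 0], "turn": [0, 0, 0.04]},
    {"translation": [0.65, 0.44, 0], "turn": [0, 0, 0.076]},
    {"translation": [0.65, 0.44, 0], "turn": [0, 0, 0.076]},
    {"translation": [0.65, 0.44, 0], "turn": [0, 0, 0.076]}
  ]
}}

```text
t: 21.35
position: [0.5605, 0.13, 0.1055]
tcp_rot: [-0.001, 0.628, 0.778, -0.001]
contact_force: [0.5, -0.5, -1.9]
gripper_width: 0.0468
grip_force: 53.0
```

```bash
python3 - <<'E'
from cal import *
s=grab_frame("scene");b=grab_frame("side");p=grab_frame("wrist");cv2.imwrite("pics/w9.png",p["img"])
P=meas(p);go([.5607,.1312,.0187],12.2)
for t in("jaw_grip","tip_face","anvil"):
    for d in tip_of(p,t)[:1]: print(t,np.round(d["xy"]),d["confidence"],at_z(p,d["xy"],{"jaw_grip":.066,"tip_face":.027}.get(t,0)))
E
```

```text
rect all [549.9 186.9] [ 68.5 166.4] 12.79
bed 8656 [0.5443 0.2064 0.0151] 0.0152 [549.7 186.7] [ 65.9 166.1] 12.8
mid45-53 3705 [0.5482 0.1878 0.0471] 0.0471 [548.1 188.4] [39.9 45.7] 12.1
top 1331 [0.5465 0.196  0.0797] 0.08 [546.6 195.5] [18.6 18. ] 11.9
t 21.5 pos [0.5611 0.1291 0.1064] yaw x 102.1 y 12.1 tilt 0.09 q7 0.26 w 0.0465 F [ 0.4  0.7 -2.3]
shift/0.1 [0.022 0.001 0.877] turn z/60 -0.002
jaw_grip [279. 128.] 0.73 [[0.54766516 0.1956759  0.066     ]]
tip_face [278. 193.] 0.62 [[0.55702915 0.15019003 0.027     ]]
anvil [275. 229.] 0.82 [[0.56251734 0.11334322 0.        ]]
```

View pics/w9.png

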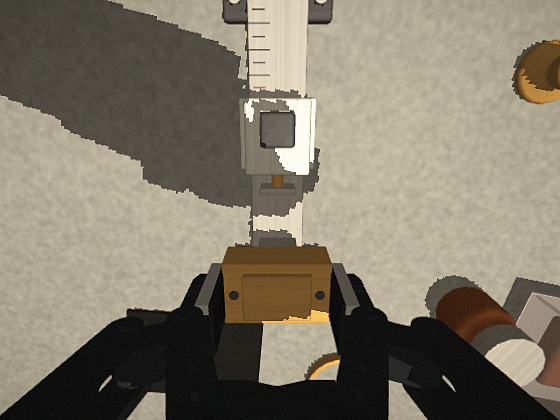

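Request:
{"op": "servo_tool", "data": {
  "plan": [
    {"translation": [0.025, 0, 0.3], "turn": [0, 0, 0]},
    {"translation": [0.025, 0, 0.55], "turn": [0, 0, 0]},
    {"translation": [0.025, 0, 0.65], "turn": [0, 0, 0]},
    {"translation": [0.025, 0, 0.65], "turn": [0, 0, 0]}
  ]
}}

```text
t: 22.15
position: [0.5609, 0.1329, 0.0415]
tcp_rot: [-0.0, 0.628, 0.778, -0.0]
contact_force: [0.2, -0.6, -2.2]
gripper_width: 0.0473
grip_force: 52.9
```

```bash
python3 - <<'E'
from h import *
grab_frame("wrist");go([.5606,.1316,.0192],12.2)
E
```

```text
t 22.2 pos [0.5615 0.1331 0.0422] yaw x 102.2 y 12.2 tilt 0.03 q7 0.29 w 0.0469 F [ 1.1  0.1 -1.9]
shift/0.1 [-0.013 -0.012  0.23 ] turn z/60 0.0
```

Request:
{"op": "servo_tool", "data": {
  "plan": [
    {"translation": [-0.012, -0.005, 0.1], "turn": [0, 0, 0]},
    {"translation": [-0.012, -0.005, 0.18], "turn": [0, 0, 0]},
    {"translation": [-0.012, -0.005, 0.22], "turn": [0, 0, 0]},
    {"translation": [-0.012, -0.005, 0.225], "turn": [0, 0, 0]},
    {"translation": [-0.012, -0.005, 0.225], "turn": [0, 0, 0]}
  ]
}}

```text
t: 22.82
position: [0.5609, 0.1321, 0.0193]
tcp_rot: [0.0, 0.628, 0.778, 0.0]
contact_force: [0.8, 0.1, -2.3]
gripper_width: 0.0467
grip_force: 53.0
```

```bash
python3 - <<'E'
from h import *
tool()
E
```

```text
t 22.82 pos [0.5609 0.1321 0.0193] yaw x 102.2 y 12.2 tilt 0.01 q7 0.3 w 0.0467 F [ 0.8  0.1 -2.3]
```

Request:
{"op": "servo_tool", "data": {
  "plan": [
    {"translation": [0, 0, 0.005], "turn": [0, 0, 0]},
    {"translation": [0, 0, 0.008], "turn": [0, 0, 0]},
    {"translation": [0, 0, 0.008], "turn": [0, 0, 0]}
  ]
}}

```text
t: 23.2
position: [0.561, 0.1321, 0.0191]
tcp_rot: [0.0, 0.628, 0.778, 0.0]
contact_force: [-1.5, -0.5, 5.4]
gripper_width: 0.0467
grip_force: 53.8
```

Request:
{"op": "servo_tool", "data": {
  "plan": [
    {"translation": [0, 0, 0], "turn": [0, 0, 0]},
    {"translation": [0, 0, 0], "turn": [0, 0, 0]},
    {"translation": [0, 0, 0], "turn": [0, 0, 0]},
    {"translation": [0, 0, 0], "turn": [0, 0, 0]}
  ],
  "grip": 70
}}

```text
t: 23.7
position: [0.5609, 0.132, 0.0184]
tcp_rot: [-0.0, 0.628, 0.778, -0.0]
contact_force: [-0.3, -0.0, -0.3]
gripper_width: 0.0699
grip_force: 0.0
```

Request:
{"op": "servo_tool", "data": {
  "plan": [
    {"translation": [0, 0, -0.2], "turn": [0, 0, 0]},
    {"translation": [0, 0, -0.5], "turn": [0, 0, 0]},
    {"translation": [0, 0, -1], "turn": [0, 0, 0]},
    {"translation": [0, 0, -1], "turn": [0, 0, 0]}
  ]
}}

```text
t: 24.2
position: [0.5637, 0.1324, 0.122]
tcp_rot: [0.002, 0.628, 0.778, 0.003]
contact_force: [-0.0, 0.3, 0.5]
gripper_width: 0.0699
grip_force: 0.0
```

Request:
{"op": "servo_tool", "data": {
  "plan": [
    {"translation": [0, 0, -0.4], "turn": [0, 0, 0]},
    {"translation": [0, 0, -0.8], "turn": [0, 0, 0]},
    {"translation": [0, 0, -0.8], "turn": [0, 0, 0]},
    {"translation": [0, 0, -0.8], "turn": [0, 0, 0]}
  ]
}}

```text
t: 24.7
position: [0.56, 0.1321, 0.1974]
tcp_rot: [-0.001, 0.628, 0.778, -0.001]
contact_force: [0.4, -1.2, 0.9]
gripper_width: 0.0698
grip_force: 0.0
```

```bash
cat > fin.py <<'E'
from cal import *
def blank(p):
    P=cloud(p,np.ones((420,560),bool));v,u=np.nonzero(p["range_z"]>0);hsv=cv2.cvtColor(p["img"],cv2.COLOR_BGR2HSV)[v,u]
    g=(hsv[:,0]>10)&(hsv[:,0]<32)&(hsv[:,1]>90)&(abs(P[:,0]-.561)<.045)&(abs(P[:,1]-.132)<.045)
    F=np.array([.5646,.1131]);an=np.radians(12.2);U=np.array([-np.sin(an),np.cos(an)]);V=np.array([-U[1],U[0]])
    for lo,hi in((.0325,.0368),(.037,.042)):
        q=P[g&(P[:,2]>lo)&(P[:,2]<hi)]
        if len(q)>20:
            r=cv2.minAreaRect((q[:,:2]*1000).astype(np.float32));d=np.array(r[0])/1000-F;print("blank z %.4f"%np.median(q[:,2]),r,"cal x,y",(d@U*1000).round(1),(d@V*1000).round(1))
E
python3 - <<'E'
from fin import *
p=grab_frame("wrist");cv2.imwrite("pics/w10.png",p["img"]);meas(p);blank(p);go([.5468,.1953,.0535],12.2)
E
```

```text
rect all [550.2 178.9] [ 68.9 210.8] 12.21
bed 4241 [0.5413 0.2207 0.0149] 0.015 [550.4 178.2] [ 66.8 208.9] 11.9
mid45-53 2393 [0.5525 0.1682 0.0478] 0.0474 [555.7 153.3] [ 39.9 117.6] 12.1
top 592 [0.5465 0.1957 0.0798] 0.0801 [546.6 195.4] [18.2 18.2] 12.3
blank z 0.0352 ((559.3468627929688, 139.00653076171875), (47.80943298339844, 43.96055603027344), 11.251811981201172) cal x,y 26.4 -0.3
blank z 0.0393 ((563.5973510742188, 132.9650421142578), (35.921234130859375, 21.73735809326172), 12.515375137329102) cal x,y 19.6 -3.2
t 24.75 pos [0.5598 0.1321 0.197 ] yaw x 102.2 y 12.2 tilt 0.16 q7 0.2 w 0.0698 F [-0.9  0.4  0. ]
shift/0.1 [0.645 0.011 1.435] turn z/60 0.001
```

View pics/w10.png

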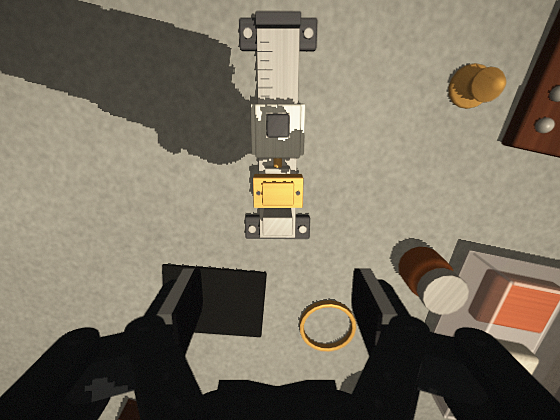

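The blank lies flat on the bed at (278,192), centred between the anvil (277,225) and the tip (278,165). Now the post.

Request:
{"op": "servo_tool", "data": {
  "plan": [
    {"translation": [0.3, 0.01, 0.2], "turn": [0, 0, 0]},
    {"translation": [0.65, 0.01, 0.4], "turn": [0, 0, 0]},
    {"translation": [0.65, 0.01, 0.7], "turn": [0, 0, 0]},
    {"translation": [0.65, 0.01, 0.7], "turn": [0, 0, 0]}
  ],
  "grip": 50
}}

```text
t: 25.25
position: [0.5453, 0.1953, 0.1253]
tcp_rot: [-0.002, 0.628, 0.779, -0.003]
contact_force: [-0.7, -0.2, -0.1]
gripper_width: 0.0497
grip_force: 0.0
```

Request:
{"op": "servo_tool", "data": {
  "plan": [
    {"translation": [0, 0, 0.3], "turn": [0, 0, 0]},
    {"translation": [0, 0, 0.55], "turn": [0, 0, 0]},
    {"translation": [0, 0, 0.7], "turn": [0, 0, 0]},
    {"translation": [0, 0, 0.72], "turn": [0, 0, 0]},
    {"translation": [0, 0, 0.72], "turn": [0, 0, 0]}
  ]
}}

```text
t: 25.88
position: [0.5487, 0.1957, 0.0572]
tcp_rot: [0.0, 0.628, 0.778, 0.0]
contact_force: [-0.1, -0.4, 1.1]
gripper_width: 0.0501
grip_force: 0.0
```

Request:
{"op": "servo_tool", "data": {
  "plan": [
    {"translation": [0, 0, 0], "turn": [0, 0, 0]},
    {"translation": [0, 0, 0], "turn": [0, 0, 0]},
    {"translation": [0, 0, 0], "turn": [0, 0, 0]},
    {"translation": [0, 0, 0], "turn": [0, 0, 0]},
    {"translation": [0, 0, 0], "turn": [0, 0, 0]}
  ],
  "grip": 10,
  "grip_force": 60
}}

```text
t: 26.5
position: [0.5469, 0.1957, 0.0574]
tcp_rot: [-0.001, 0.628, 0.778, -0.001]
contact_force: [-4.1, -0.7, 6.5]
gripper_width: 0.0168
grip_force: 59.6
```

Request:
{"op": "servo_tool", "data": {
  "plan": [
    {"translation": [-0.02, 0, 0], "turn": [0, 0, 0]},
    {"translation": [-0.04, 0, 0], "turn": [0, 0, 0]},
    {"translation": [-0.06, 0, 0], "turn": [0, 0, 0]},
    {"translation": [-0.08, 0, 0], "turn": [0, 0, 0]},
    {"translation": [-0.1, 0, 0], "turn": [0, 0, 0]},
    {"translation": [-0.1, 0, 0], "turn": [0, 0, 0]}
  ]
}}

```text
t: 27.25
position: [0.5478, 0.1917, 0.0574]
tcp_rot: [-0.004, 0.627, 0.779, 0.001]
contact_force: [-6.4, 9.3, 6.8]
gripper_width: 0.017
grip_force: 59.6
```

```bash
python3 - <<'E'
from fin import *
p=grab_frame("wrist");meas(p);tool()
E
```

```text
rect all [545.6 183.5] [ 68.5 201.7] 9.82
bed 8768 [0.5369 0.2405 0.015 ] 0.0152 [549.5 184.6] [ 66.7 196.1] 12.4
mid45-53 1723 [0.5451 0.2018 0.0473] 0.0471 [545.8 198.6] [39.9 18.7] 12.6
top 2603 [0.5465 0.1959 0.0797] 0.08 [547.4 191.9] [44.  23.2] 12.3
t 27.3 pos [0.5478 0.1917 0.0574] yaw x 102.4 y 12.4 tilt 0.44 q7 0.19 w 0.0167 F [-6.4  9.9  6.1]
```

Request:
{"op": "servo_tool", "data": {
  "plan": [
    {"translation": [-0.015, 0, 0], "turn": [0, 0, 0]},
    {"translation": [-0.03, 0, 0], "turn": [0, 0, 0]},
    {"translation": [-0.045, 0, 0], "turn": [0, 0, 0]},
    {"translation": [-0.06, 0, 0], "turn": [0, 0, 0]},
    {"translation": [-0.06, 0, 0], "turn": [0, 0, 0]}
  ]
}}

```text
t: 27.92
position: [0.5489, 0.1867, 0.0574]
tcp_rot: [-0.004, 0.626, 0.78, 0.002]
contact_force: [-5.8, 11.5, 6.8]
gripper_width: 0.0171
grip_force: 59.6
```

```bash
cat >> fin.py <<'E'
def trav():
    p,M=tool();d=p[:2]-[.5469,.1957];U=np.array([-.2113,.9774]);f=np.array(sense()["contact_force"])[:2];print("travel",-(d@U)*1000,"Fu",f@U)
E
python3 - <<'E'
from fin import *
trav();p=grab_frame("wrist");blank(p)
E
```

```text
t 27.93 pos [0.5489 0.1867 0.0574] yaw x 102.4 y 12.4 tilt 0.49 q7 0.2 w 0.0171 F [-5.8 11.5  6.8]
travel 9.1626037206497 Fu 12.513062341992413
blank z 0.0353 ((561.4432983398438, 127.32994079589844), (34.121673583984375, 30.878860473632812), 13.22153091430664) cal x,y 14.6 0.1
blank z 0.0392 ((561.5953369140625, 128.26446533203125), (29.803863525390625, 22.578275680541992), 11.250895500183105) cal x,y 15.5 -0.3
```

Request:
{"op": "servo_tool", "data": {
  "plan": [
    {"translation": [-0.015, 0, 0], "turn": [0, 0, 0]},
    {"translation": [-0.03, 0, 0], "turn": [0, 0, 0]},
    {"translation": [-0.04, 0, 0], "turn": [0, 0, 0]},
    {"translation": [-0.05, 0, 0], "turn": [0, 0, 0]},
    {"translation": [-0.05, 0, 0], "turn": [0, 0, 0]}
  ]
}}

```text
t: 28.6
position: [0.5495, 0.1836, 0.0574]
tcp_rot: [-0.005, 0.626, 0.78, 0.002]
contact_force: [-7.1, 14.4, 6.3]
gripper_width: 0.0168
grip_force: 59.6
```

```bash
python3 - <<'E'
from fin import *
trav();a=grab_frame("wrist");meas(a);blank(a);trav()
E
```

```text
t 28.6 pos [0.5495 0.1836 0.0574] yaw x 102.5 y 12.5 tilt 0.60 q7 0.21 w 0.0168 F [-7.1 14.4  6.3]
travel 12.400775224981972 Fu 15.564285734790486
rect all [549.  179.5] [ 68.3 209.6] 11.46
bed 10007 [0.5376 0.2372 0.015 ] 0.0152 [550.1 180.6] [ 67.3 204.6] 12.5
mid45-53 2040 [0.5495 0.1814 0.0473] 0.0472 [555.  155.1] [39.8 90.9] 11.9
top 2608 [0.5483 0.1877 0.0797] 0.08 [549.1 183.9] [44.1 22.6] 12.7
blank z 0.0353 ((561.2516479492188, 127.60897827148438), (33.95924377441406, 31.108858108520508), 13.817037582397461) cal x,y 14.9 0.2
blank z 0.0392 ((560.8159790039062, 129.58624267578125), (29.56237030029297, 26.3743839263916), 14.199718475341797) cal x,y 16.9 0.2
t 28.65 pos [0.5495 0.1836 0.0574] yaw x 102.5 y 12.5 tilt 0.60 q7 0.21 w 0.0166 F [-7.  14.5  7.3]
travel 12.398933665907514 Fu 15.704065487842383
```

Request:
{"op": "servo_tool", "data": {
  "plan": [
    {"translation": [-0.007, 0, 0], "turn": [0, 0, 0]},
    {"translation": [-0.014, 0, 0], "turn": [0, 0, 0]},
    {"translation": [-0.014, 0, 0], "turn": [0, 0, 0]},
    {"translation": [-0.014, 0, 0], "turn": [0, 0, 0]}
  ]
}}

```text
t: 29.15
position: [0.5497, 0.1827, 0.0574]
tcp_rot: [-0.005, 0.626, 0.78, 0.002]
contact_force: [-7.4, 15.2, 7.5]
gripper_width: 0.0167
grip_force: 59.6
```

```bash
python3 - <<'E'
from fin import *
trav()
E
```

```text
t 29.15 pos [0.5497 0.1827 0.0574] yaw x 102.5 y 12.5 tilt 0.63 q7 0.21 w 0.0167 F [-7.4 15.2  7.5]
travel 13.312321757148718 Fu 16.37018226066168
```

Request:
{"op": "servo_tool", "data": {
  "plan": [
    {"translation": [0, 0, 0], "turn": [0, 0, 0]},
    {"translation": [0, 0, 0], "turn": [0, 0, 0]},
    {"translation": [0, 0, 0], "turn": [0, 0, 0]},
    {"translation": [0, 0, 0], "turn": [0, 0, 0]}
  ],
  "grip": 50
}}

```text
t: 29.65
position: [0.553, 0.1733, 0.0565]
tcp_rot: [0.0, 0.628, 0.778, -0.0]
contact_force: [0.9, 0.5, 0.2]
gripper_width: 0.05
grip_force: 0.0
```

Request:
{"op": "servo_tool", "data": {
  "plan": [
    {"translation": [0, 0, -0.3], "turn": [0, 0, 0]},
    {"translation": [0, 0, -0.7], "turn": [0, 0, 0]},
    {"translation": [0, 0, -1], "turn": [0, 0, 0]},
    {"translation": [0, 0, -1], "turn": [0, 0, 0]}
  ]
}}

```text
t: 30.15
position: [0.5546, 0.174, 0.1588]
tcp_rot: [0.001, 0.628, 0.778, 0.002]
contact_force: [0.2, 0.3, -0.3]
gripper_width: 0.0497
grip_force: 0.0
```

Request:
{"op": "servo_tool", "data": {
  "plan": [
    {"translation": [-0.5, 0, -0.2], "turn": [0, 0, 0]},
    {"translation": [-0.9, 0, -0.2], "turn": [0, 0, 0]},
    {"translation": [-0.9, 0, -0.2], "turn": [0, 0, 0]},
    {"translation": [-0.9, 0, -0.2], "turn": [0, 0, 0]},
    {"translation": [-0.9, 0, -0.2], "turn": [0, 0, 0]}
  ]
}}

```text
t: 30.78
position: [0.5712, 0.0875, 0.1757]
tcp_rot: [-0.001, 0.627, 0.779, -0.0]
contact_force: [0.2, -0.4, -0.2]
gripper_width: 0.0502
grip_force: 0.0
```

```bash
python3 - <<'E'
from fin import *
for i in range(3):
    p=grab_frame("wrist");meas(p)
blank(p);tool()
for t in("jaw_grip","tip_face","anvil"):
    for d in tip_of(p,t)[:1]: print(t,np.round(d["xy"]),d["confidence"],at_z(p,d["xy"],{"jaw_grip":.066,"tip_face":.027}.get(t,0)))
u,v=proj(p,[[.556,.14,.03]])[0].astype(int);c=p["img"][max(0,v-100):v+100,max(0,u-110):u+110]
cv2.imwrite("pics/w11.png",cv2.resize(c,None,fx=3,fy=3,interpolation=cv2.INTER_CUBIC))
E
```

```text
rect all [554.2 158.9] [ 68.8 171.7] 12.34
bed 3624 [0.5475 0.1918 0.0149] 0.0151 [553.6 159.4] [ 66.8 170.4] 12.4
mid45-53 3140 [0.5548 0.1572 0.0478] 0.0474 [557.3 146.5] [ 39.8 105.3] 12.3
top 794 [0.5496 0.1824 0.0795] 0.0799 [549.4 182.4] [18.6 18.5] 12.2
rect all [554.3 159.4] [ 68.8 171. ] 12.22
bed 3632 [0.5478 0.1913 0.015 ] 0.0151 [554.6 159.6] [ 66.9 170.5] 12.2
mid45-53 3114 [0.5549 0.1574 0.0478] 0.0474 [557.6 146.5] [ 39.8 105.4] 12.9
top 804 [0.5493 0.1823 0.0794] 0.0798 [549.4 182.4] [18.6 18.5] 12.5
rect all [556.2 159.3] [ 68.4 172. ] 10.71
bed 3651 [0.5478 0.1909 0.015 ] 0.0151 [554.4 159.3] [ 67.2 170.6] 12.4
mid45-53 3062 [0.5549 0.1571 0.0478] 0.0474 [556.9 146.8] [ 39.7 105. ] 11.8
top 823 [0.5494 0.1823 0.0794] 0.0797 [549.3 182.5] [18.1 19.1] 12.2
blank z 0.0352 ((560.9440307617188, 131.06771850585938), (47.97362518310547, 37.166282653808594), 12.343355178833008) cal x,y 18.3 -0.2
blank z 0.0392 ((564.8418579101562, 128.31565856933594), (38.186004638671875, 27.323461532592773), 21.59440803527832) cal x,y 14.8 -3.5
t 30.93 pos [0.5716 0.087  0.1762] yaw x 102.3 y 12.3 tilt 0.04 q7 0.29 w 0.05 F [-0.4  0.6  0.1]
jaw_grip [278.  77.] 0.84 [[0.55086628 0.18380216 0.066     ]]
tip_face [276. 135.] 0.7 [[0.55920268 0.14053601 0.027     ]]
anvil [272. 165.] 0.69 [[0.56127941 0.10993672 0.        ]]
```

View pics/w11.png

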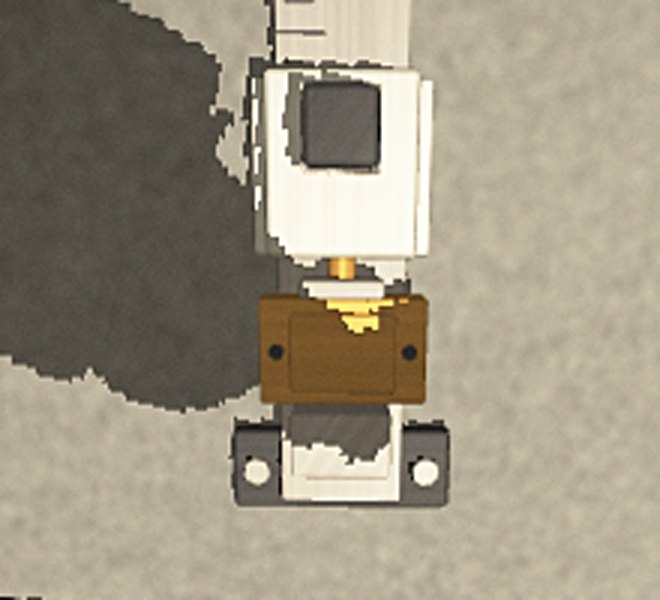

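The blank is pinched at (343,350) in the crop between anvil and pad. The stem at (342,268) is about half visible, and the measured gap of about 25.2 mm means the tip is about 5 mm in. The gripper is clear.

```bash
python3 -c "
from cell import *
print(hand_in())"
```

```text
the job is handed in; nothing more can be done
None
```

I handed the job in: blank_c is laid flat on the caliper bed and pinched against the anvil, with the sprung tip about 5 mm in by my measurement (gap about 25.2 mm); the gripper is clear, and it took about 31 s of the 64 s.

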